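Open the safety-capped spice jar

TASK

Pull the little metal sledge with the safety-capped jar along its guide, out from under the clear shelf, until it reaches its end stop. Then press the jar's cap down and, keeping it pressed, turn it about a sixth of a turn anticlockwise (seen from above) to its stop, and lift it straight up off the jar. Finish while still holding the cap in the gripper, level and still, about 5 cm above the mouth of the jar; leave the other jars, mortar, pestle and funnel where they are.

Things in the scene. Friction and masses are not known exactly. Their poses are not given: they have to be found in the camera images.
- rack: Clear acrylic step rack, fixed, 400 mm along its y, 245 mm along x (x points away from the robot, yaw within +-0.4 rad). Origin at worktop height on the centre line of the front row, a guide along y between two 18 mm high rails (x = +-32 mm) in which the sledge runs. Behind it two steps: floor 40 mm high from x = 58 mm, 80 mm high from x = 122 mm.
- shelf_edge (a point): Middle of the open -y edge of the clear shelf that roofs the +y part of the rack's front row: at its top face, 120 mm above the worktop. The shelf is 6 mm thick (underside at 114 mm), 98 mm along the rack's x, and runs 150 mm from here to the rack's +y; closed behind and at its +y end. In rack coordinates this point is (6, 25) mm.
- sledge (a joint): Travel of the sledge in m: 0 = home under the shelf, grows as it is pulled towards the rack's -y, 0.125 = end stop (fully out). It runs stiffly (about 2.5 N) and stays where it is left.
- pull_tab (a point): Middle of the top of the sledge's pull tab, an upright aluminium block 24 mm along the rack's x, 14 mm along its y; top 60 mm above the worktop, foot on the sledge's plate 18 mm above the worktop. It stands 130 mm from the jar's axis towards the rack's -y and moves with the sledge.
- jar (a point): The jar to open: hexagonal clear glass, fixed in the sledge and moving with it (it cannot turn), 46 mm across flats, body 42 mm high, then a round neck with bayonet lugs, 36 mm wide over them; its mouth 65 mm above the underside. Origin at the centre of its underside, 18 mm above the worktop; axes parallel to the rack's. A sprung white sifter disc in the mouth pushes the cap up.
- cap: Safety cap of that jar: loose, round, plain aluminium, 45 mm wide, 30 mm tall, 40 g, hollow below. Origin at the centre of its lower rim, z up. Locked at the start: rim 51 mm above the jar's underside (69 mm above the worktop, cap top at 99 mm), its x along the jar's x.
- cap_top (a point): Centre of the cap's top face, 30 mm over its rim. The cap must be pushed down at least 4 mm (it bottoms at 7 mm; spring about 5 N at first, 10 N fully down) before it turns. Pressed, it turns anticlockwise seen from above; from about 52 to 62 degrees (0.91 to 1.08 rad) it is free and lifts straight up; stop at about 64 degrees. Clockwise it is blocked.
- jar_step_a: a bystander: small hexagonal glass jar with a shiny 35 mm twist cap, 40 mm across flats, 58 mm tall; origin at the centre of its underside; on the 40 mm step, -y half of the rack. Leave alone.
- jar_step_b: a bystander: small hexagonal glass jar with a shiny 35 mm twist cap, 40 mm across flats, 58 mm tall; origin at the centre of its underside; on the 40 mm step, +y half of the rack. Leave alone.
- jar_top_a: a bystander: small hexagonal glass jar with a shiny 35 mm twist cap, 40 mm across flats, 58 mm tall; origin at the centre of its underside; on the 80 mm step, -y half of the rack. Leave alone.
- jar_top_b: a bystander: small hexagonal glass jar with a shiny 35 mm twist cap, 40 mm across flats, 58 mm tall; origin at the centre of its underside; on the 80 mm step, +y half of the rack. Leave alone.
- jar_shelf: a bystander: small hexagonal glass jar with a shiny 35 mm twist cap, 40 mm across flats, 58 mm tall; origin at the centre of its underside; on top of the clear shelf, at the +y end of the rack. Leave alone.
- mortar: a bystander: white porcelain bowl 110 mm wide, 75 mm high, on the worktop to one side of the rack; origin under its centre. Leave alone.
- pestle: a bystander: black steel pestle 150 mm long, up to 32 mm thick, lying along its x on the worktop; origin under its middle. Leave alone.
- funnel: a bystander: flat folded aluminium funnel with a sliding latch, about 135 x 90 mm, 16 mm high, on the worktop to one side of the rack; origin under its middle. Leave alone.

How it is judged:
By the outcome, as a careful person would: the job done as asked, in the order asked, and still so for the second after the job is handed in, while the arm keeps its last pose, push and grip.
It also fails if it takes over 50 s, if anything falls off the work surface, if the arm or the gripper's body presses on something with over 40 N, if the wrist force passes 120 N, or if a joint passes its speed limit or range.

ROBOT

A 7-joint arm with a two-finger parallel gripper is mounted at the origin on the work surface. World frame = base frame: x ahead of the robot, y to its left, z up, the work surface at z = 0. Lengths are in m, angles in rad, forces in N, time in s.
With the tool pointing down it reaches from about 0.35 to 0.9 m from the base axis. Payload 8.1 kg.
Tool frame: the origin (TCP) lies midway between the tips of the shut fingers; the grasp point (between the pads) lies 19 mm behind it; z points along the fingers, y is the line along which they close (so a half turn about z gives the same grasp; the last joint's range is limited). The gripper opens to 92 mm and grips with 3 to 60 N. Pads are 19 mm wide; open, the fingers measure 130 mm over their backs; the gripper's body (75 mm by 190 mm) begins 47 mm behind the grasp point.
Start: joints at [1.188, 0.434, 0.025, 1.573, -0.012, 1.134, -0.075], TCP at [0.173, -0.601, 0.227] pointing down, gripper open.
Joint ranges: [-2.62, 2.62], [-0.44, 2.09], [-1.27, 1.32], [0.08, 2.57], [-1.32, 4.46], [0.12, 2], [-2.74, 2.74]. Speed limits (rad/s): [2.22, 2.22, 3.01, 3.01, 3.14, 3.14, 3.14].

INTERFACE

Orientations are given as a rotation vector (axis times angle).
In Python, from cell import arm gives the robot as it stands.
- The arm moves only by the tool carry_out, never from a script. Its arguments are lists of equal length, an entry for each row: "claw": the finger opening in cm, from 0 to 9.18; "delta_pos": the shift along the tool's x, y, z in cm, a list of three; "angular": the turn, a rotation vector about the tool's x, y, z in rad, a list of three. In form: {"claw": [claw, ...], "delta_pos": [[dx, dy, dz], ...], "angular": [[ax, ay, az], ...]}. A call has 1 to 20 rows; each row shifts and turns the commanded pose from where the row before left it, along the tool's axes as they then stand; what a row does not reach is not made up. A row lasts 1/10 s, in which the tool goes at most 50 mm and 8.59 degrees, less where a joint would pass 70% of its speed; a pose out of reach is approached as far as the arm can. A call with a gripper value outside its range is refused whole. The fingers move at their own pace and stop on an object; "force" is the grip in N (left out, the last holds). Time passes only in rows, so rows that do not move let the fingers close. It gives the time, the measured TCP pose, the force, the opening and the grip force at its end, in the units of the state.
- arm.observe(): the state, without advancing time (a new reading comes with each control period).
- arm.get_image(name): name is "scene" or "top" or "wrist"; returns a dict with "frame" (400x640x3 uint8, red, green, blue), "mtx" (3x3 intrinsics, pixels), "T" (4x4, takes a point from camera to world coordinates). Camera axes: x right, y down, z forward; pixel columns grow to the right and rows downward; lengths in m; the calibration is good to about 2 mm. The wrist camera is an equidistant fisheye: a pixel r from the principal point sees the ray r / f radians off the axis. A picture is of the moment at which its call begins. There is no depth.
- arm.sign_off(): hands the job in; it is judged then, once.
Trained networks look in a picture, given as the dict that the camera call returned (one of the last four; its "shot" number tells which), for a name from the list of things; names that differ only in an ending like _2 or _b are one class to them, and where a whole thing is asked for, a point or a joint stands for the part that bears it (a point fixed in the world has none). Each returns a list of dicts, best first, with "conf" (0 to 1); they miss things now and then, are a little off and sometimes report something else, mostly with a low value. They report only what shows in the picture. A call takes as long as a camera call.
- arm.look_for(label, picture): "centre" ([column, row] as shares, 0 to 1, of the picture: columns of its width, rows of its height, amid what is visible of it).
- arm.trace(label, picture): "region" (400x640 bool, what is visible of it) and "centre" ([column, row] as shares, 0 to 1, of the picture: columns of its width, rows of its height, amid what is visible of it).
- arm.place_of(label, picture): "centre" ([column, row] as shares, 0 to 1, of the picture: columns of its width, rows of its height: a listed point, or the origin of a listed thing).
The state is a dict: "clock": time; "joints": joint angles; "dq": joint speeds; "joint_efforts": joint torques, N m; "position": TCP position; "ee_rot": TCP orientation; "force": force on the tool from outside, world axes, zero at the start; "ft_torque": the same for the moment, N m; "width": opening from 0.0 (shut) to 1.0 (fully open); "gripper_force": force on a finger pad.
Only numpy, scipy, OpenCV 4.12 (cv2) and the standard library are available. Lean on these libraries where they do the work, as an engineer would, in place of code of your own. Each camera call takes 0.05 s, during which the arm holds its last target. There are 200 camera calls.

## Working session

There is one attempt and no reset: what is moved stays moved. The work goes in short steps, Python scripts to look and compute and a tool call to move; the robot and the scene stay as the last step left them, time stands still between calls to the robot, and variables do not carry over. Pictures are saved under pics/ and viewed, at most 10 in all, crops included, and the job is handed in when it is done.

Besides the shell and the picture viewer there is one more tool, called in YAML: its name, and indented under it one key for each argument. carry_out: Moves the arm, as the interface text tells. Its arguments: {"type":"object","properties":{"claw":{"type":"array","items":{"type":"number"}},"delta_pos":{"type":"array","items":{"type":"array","items":{"type":"number"}}},"angular":{"type":"array","items":{"type":"array","items":{"type":"number"}}},"force":{"type":"number"}},"required":["claw","delta_pos","angular"]}

```bash
mkdir -p pics; cat > h.py <<'E'
import numpy as np, cv2
from scipy.spatial.transform import Rotation as R
from cell import arm
def save(p,n): cv2.imwrite('pics/'+n,p['frame'][:,:,::-1])
def ray(p,c):
    K,T=np.array(p['mtx']),np.array(p['T']); u=np.array([c[0]*640,c[1]*400])
    d=np.array([(u[0]-K[0,2])/K[0,0],(u[1]-K[1,2])/K[1,1],1.])
    return T[:3,3],T[:3,:3]@d
def atz(p,c,z):
    o,d=ray(p,c); return o+d*(z-o[2])/d[2]
def proj(p,X):
    K,T=np.array(p['mtx']),np.array(p['T']); q=T[:3,:3].T@(np.array(X)-T[:3,3]); q=K@q; return q[:2]/q[2]
E
python3 - <<'E'
from h import *
np.set_printoptions(precision=4,suppress=True)
s=arm.observe(); print(s)
Z={'shelf_edge':.12,'pull_tab':.06,'jar':.018,'cap_top':.099,'cap':.069,'rack':0,'jar_step_a':.04,'jar_top_a':.08,'jar_shelf':.12,'mortar':0,'pestle':0,'funnel':0}
for n in ['top','scene']:
    p=arm.get_image(n); save(p,n+'1.png'); print(n,p['T'][:3,3])
    for k,z in Z.items():
        for r in arm.place_of(k,p)[:4 if 'jar_' in k else 1]: print(k,round(r['conf'],2),np.array(r['centre'])*[640,400],atz(p,r['centre'],z)[:2])
E
```

```text
{'clock': 0.0, 'joints': array([ 1.1884,  0.4352,  0.0249,  1.5741, -0.0116,  1.134 , -0.0751]), 'dq': array([ 0.0026,  0.0008, -0.0009,  0.0005, -0.0008, -0.0011,  0.0007]), 'joint_efforts': array([ -0.    , -66.7857,   0.9853, -31.446 ,  -0.0605,   0.0431,
         0.0002]), 'position': array([ 0.1724, -0.6002,  0.2259]), 'ee_rot': array([-3.1094, -0.4378,  0.0005]), 'force': array([-0.1588, -0.8675,  0.143 ]), 'ft_torque': array([ 0.0052, -0.004 , -0.0084]), 'gripper_force': 0.0, 'width': 1.0003781779679681}
top [ 0.316 -0.023  1.462]
shelf_edge 0.62 [333.376 185.08 ] [ 0.5417 -0.025 ]
pull_tab 0.76 [363.008 178.   ] [ 0.5774 -0.1216]
jar 0.61 [331.072 193.8  ] [ 0.529  -0.0181]
rack 0.67 [340.992 187.   ] [ 0.5558 -0.0513]
jar_step_a 0.71 [322.496 163.92 ] [0.626  0.0127]
jar_step_a 0.59 [372.032 145.32 ] [ 0.6933 -0.152 ]
jar_step_a 0.25 [465.216 210.8  ] [ 0.4791 -0.4591]
jar_top_a 0.73 [353.472 131.8  ] [ 0.727  -0.0872]
jar_top_a 0.51 [303.68 144.92] [0.6793 0.0748]
jar_top_a 0.18 [362.368 181.   ] [ 0.5638 -0.1183]
jar_shelf 0.54 [299.2  195.92] [0.5051 0.0808]
jar_shelf 0.46 [324.672 195.6  ] [0.5078 0.0014]
mortar 0.86 [462.592 210.88 ] [ 0.4832 -0.4626]
pestle 0.71 [208.32 255.8 ] [0.3137 0.3866]
funnel 0.6 [194.304 215.4  ] [0.4476 0.4427]
scene [ 1.1379 -0.4695  1.1445]
shelf_edge 0.88 [315.392 199.6  ] [ 0.5513 -0.0283]
pull_tab 0.93 [295.488 231.68 ] [ 0.5784 -0.1184]
jar 0.65 [322.688 211.92 ] [0.5452 0.0068]
cap 0.46 [332.672 177.   ] [0.4809 0.0912]
rack 0.9 [308.992 229.2  ] [ 0.564  -0.0592]
jar_step_a 0.8 [343.232 222.8  ] [0.625  0.0256]
jar_step_a 0.56 [301.696 269.6  ] [ 0.6823 -0.1674]
jar_top_a 0.78 [334.208 258.88 ] [ 0.7234 -0.0857]
jar_top_a 0.58 [372.992 220.   ] [0.6861 0.0863]
jar_shelf 0.61 [334.016 178.08 ] [0.5177 0.0654]
mortar 0.67 [173.696 278.28 ] [ 0.4774 -0.4748]
pestle 0.56 [371.392 121.8  ] [0.3075 0.409 ]
funnel 0.6 [407.488 146.2  ] [0.4786 0.4369]
```

```bash
python3 - <<'E'
from h import *
a=cv2.imread('pics/top1.png')[110:240,260:420]; b=cv2.imread('pics/scene1.png')[140:300,240:400]
a=cv2.resize(a,(480,390),interpolation=2);b=cv2.resize(b,(320*390//320,390),interpolation=2)
cv2.imwrite('pics/c1.png',np.hstack([a[:,:405],b]))
E
```

```text
(no output)
```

View pics/c1.png

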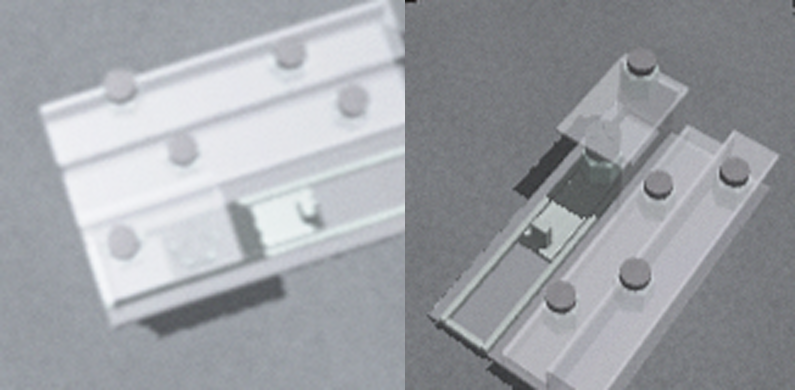

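```bash
cat >> h.py <<'E'
def plan(target,yawx,s=None):
    """print tool-frame delta (cm) and turn about tool z so that tool x has azimuth yawx"""
    s=s or arm.observe(); Rm=R.from_rotvec(s['ee_rot']).as_matrix()
    xa=np.array([np.cos(yawx),np.sin(yawx),0]); Rt=np.c_[xa,np.cross([0,0,-1.],xa),[0,0,-1.]]
    d=Rm.T@(np.array(target)-s['position'])*100
    w=R.from_matrix(Rm.T@Rt).as_rotvec()
    dn=Rt.T@(np.array(target)-s['position'])*100
    print('pos',s['position'],'xaz',np.arctan2(Rm[1,0],Rm[0,0]),'delta cm (current axes)',d,'(final axes)',dn,'turn',w,'F',s['force'],s['ft_torque'],'w',s['width']*9.18,s['gripper_force'],'t',s['clock'],'j',s['joints'])
E
python3 - <<'E'
from h import *
from scipy.optimize import least_squares
np.set_printoptions(precision=4,suppress=True)
obs=[]
for n in ['top','scene']:
    p=arm.get_image(n)
    for k in ['shelf_edge','pull_tab','rack']:
        r=arm.place_of(k,p)[0]; obs.append((p,k,np.array(r['centre'])*[640,400]))
def X(k,q):
    l={'shelf_edge':[.006,.025,.12],'pull_tab':[0,-q[3],.06],'rack':[0,0,0]}[k]
    return R.from_euler('z',q[2]).apply(l)+[q[0],q[1],0]
f=lambda q:np.concatenate([proj(p,X(k,q))-u for p,k,u in obs]+[[(q[2]-.27)*100]])
s=least_squares(f,[.56,-.055,.27,.067]); print(s.x,s.fun, X('pull_tab',s.x))
for a in (s.x[2]-np.pi/2,s.x[2]+np.pi/2): plan([.58,-.15,.25],a)
E
```

```text
[ 0.5503 -0.0542  0.2734  0.0748] [-2.1634  0.3661 -1.4283  1.7732  1.1489  0.2834  0.1515  1.2694 -0.9958
  1.497   0.2315  0.9682  0.3398] [ 0.5705 -0.1262  0.06  ]
pos [ 0.1726 -0.6007  0.2267] xaz 0.2796932104734511 delta cm (current axes) [ 51.5991 -32.0717  -2.3266] (final axes) [-32.3958 -51.3961  -2.3275] turn [-0.     -0.      1.5771] F [-0.4587 -0.0238 -0.0524] [-0.0169 -0.0149 -0.0258] w 9.154780939230626 0.0 t 1.7 j [ 1.1884  0.4345  0.025   1.5732 -0.0116  1.134  -0.0751]
pos [ 0.1726 -0.6007  0.2267] xaz 0.2796932104734511 delta cm (current axes) [ 51.5991 -32.0717  -2.3266] (final axes) [32.3958 51.3961 -2.3275] turn [ 0.     -0.     -1.5645] F [-0.4587 -0.0238 -0.0524] [-0.0169 -0.0149 -0.0258] w 9.154780939230626 0.0 t 1.7 j [ 1.1884  0.4345  0.025   1.5732 -0.0116  1.134  -0.0751]
```

carry_out:
  claw: [5, 5, 5, 5, 5, 5, 5, 5, 5, 5, 5, 5, 5, 5, 5, 5]
  delta_pos:
    - [3.2, -2, -0.1]
    - [3.2, -2, -0.1]
    - [3.2, -2, -0.1]
    - [3.2, -2, -0.1]
    - [3.2, -2, -0.1]
    - [3.2, -2, -0.1]
    - [3.2, -2, -0.1]
    - [3.2, -2, -0.1]
    - [3.2, -2, -0.1]
    - [3.2, -2, -0.1]
    - [3.2, -2, -0.1]
    - [3.2, -2, -0.1]
    - [3.2, -2, -0.1]
    - [3.2, -2, -0.1]
    - [3.2, -2, -0.1]
    - [3.2, -2, -0.1]
  angular:
    - [0, 0, 0]
    - [0, 0, 0]
    - [0, 0, 0]
    - [0, 0, 0]
    - [0, 0, 0]
    - [0, 0, 0]
    - [0, 0, 0]
    - [0, 0, 0]
    - [0, 0, 0]
    - [0, 0, 0]
    - [0, 0, 0]
    - [0, 0, 0]
    - [0, 0, 0]
    - [0, 0, 0]
    - [0, 0, 0]
    - [0, 0, 0]

```text
clock: 3.3
position: [0.5773, -0.1506, 0.2429]
ee_rot: [3.111, 0.438, 0.0]
force: [-0.0, -0.9, -0.2]
width: 0.548
gripper_force: 0.0
```

carry_out:
  claw: [5, 5, 5, 5, 5, 5, 5, 5, 5, 5, 5, 5, 5]
  delta_pos:
    - [0, 0, 0]
    - [0, 0, 0]
    - [0, 0, 0]
    - [0, 0, 0]
    - [0, 0, 0]
    - [0, 0, 0]
    - [0, 0, 0]
    - [0, 0, 0]
    - [0, 0, 0]
    - [0, 0, 0]
    - [0, 0, 0]
    - [0, 0, 0]
    - [0, 0, 0]
  angular:
    - [0, 0, -0.13]
    - [0, 0, -0.13]
    - [0, 0, -0.13]
    - [0, 0, -0.13]
    - [0, 0, -0.13]
    - [0, 0, -0.13]
    - [0, 0, -0.13]
    - [0, 0, -0.13]
    - [0, 0, -0.13]
    - [0, 0, -0.13]
    - [0, 0, -0.13]
    - [0, 0, -0.13]
    - [0, 0, 0]

```text
clock: 4.6
position: [0.5762, -0.152, 0.2426]
ee_rot: [-1.901, -2.501, -0.0]
force: [-0.0, -0.1, -0.2]
width: 0.544
gripper_force: 0.0
```

```bash
cat >> h.py <<'E'
def wray(p,c):
    K,T=np.array(p['mtx']),np.array(p['T']); v=(np.array([c[0]*640,c[1]*400])-K[:2,2])/[K[0,0],K[1,1]]
    r=np.hypot(*v); d=np.r_[v/max(r,1e-9)*np.sin(r),np.cos(r)]; return T[:3,3],T[:3,:3]@d
def watz(p,c,z):
    o,d=wray(p,c); return o+d*(z-o[2])/d[2]
def wproj(p,X):
    K,T=np.array(p['mtx']),np.array(p['T']); q=T[:3,:3].T@(np.array(X)-T[:3,3]); th=np.arccos(q[2]/np.linalg.norm(q)); v=q[:2]/np.hypot(q[0],q[1])*th
    return v*[K[0,0],K[1,1]]+K[:2,2]
E
python3 - <<'E'
from h import *
np.set_printoptions(precision=4,suppress=True)
p=arm.get_image('wrist'); save(p,'w1.png'); print(p['T'])
for k,z in {'pull_tab':.06,'shelf_edge':.12,'rack':0,'cap_top':.099,'jar':.018}.items():
    for r in arm.place_of(k,p)[:1]: print(k,round(r['conf'],2),np.array(r['centre'])*[640,400],watz(p,r['centre'],z))
for r in arm.place_of('jar_step_a',p)[:4]+arm.place_of('jar_top_a',p)[:4]: print(r['conf'],np.array(r['centre'])*[640,400],watz(p,r['centre'],.04),watz(p,r['centre'],.08))
plan([.57,-.126,.1],.27+np.pi/2)
E
```

```text
[[ 0.9639  0.2543  0.0785  0.5551]
 [ 0.2662 -0.9193 -0.2898 -0.0735]
 [-0.0015  0.3002 -0.9539  0.4015]
 [ 0.      0.      0.      1.    ]]
pull_tab 0.61 [323.904 150.   ] [ 0.5792 -0.1191  0.06  ]
shelf_edge 0.64 [326.208  58.2  ] [ 0.5543 -0.0296  0.12  ]
rack 0.6 [315.776  90.08 ] [ 0.5523 -0.0547  0.    ]
jar 0.37 [393.728 207.08 ] [ 0.6932 -0.1722  0.018 ]
0.76 [393.984  51.6  ] [0.6273 0.0153 0.04  ] [0.6193 0.0055 0.08  ]
0.74 [393.792 208.32 ] [ 0.686  -0.1681  0.04  ] [ 0.6715 -0.1576  0.08  ]
0.92 [453.568 167.52 ] [ 0.7457 -0.0951  0.04  ] [ 0.7246 -0.0927  0.08  ]
0.74 [463.872  11.92 ] [0.7004 0.1023 0.04  ] [0.6843 0.0828 0.08  ]
pos [ 0.5764 -0.1517  0.2428] xaz 1.8388174857678365 delta cm (current axes) [ 2.6506  0.0664 14.2762] (final axes) [ 2.6483  0.072  14.2766] turn [ 0.      0.0001 -0.002 ] F [-0.6224 -0.9384 -0.2764] [ 0.0542 -0.1114  0.0587] w 5.01288111870901 0.0 t 5.0 j [ 0.5423  0.4327 -0.5363  1.59    0.2337  1.1833  0.2257]
```

View pics/w1.png

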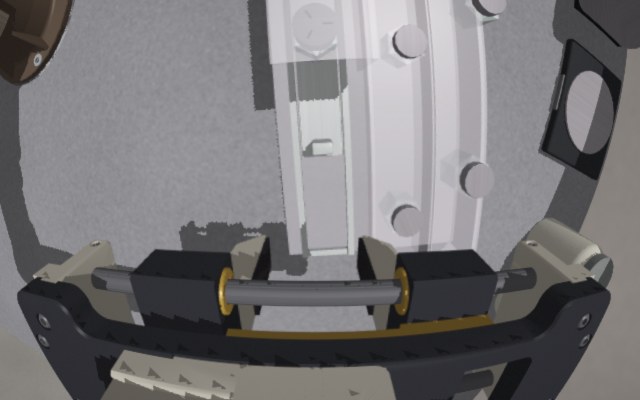

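carry_out:
  claw: [5, 5, 5, 5, 5, 5, 5, 5]
  delta_pos:
    - [0.5, 0.2, 2]
    - [0.5, 0.2, 2]
    - [0.5, 0.2, 2]
    - [0.5, 0.2, 2]
    - [0.5, 0.2, 2]
    - [0.5, 0, 2]
    - [0, 0, 2]
    - [0, 0, 0]
  angular:
    - [0, 0, 0]
    - [0, 0, 0]
    - [0, 0, 0]
    - [0, 0, 0]
    - [0, 0, 0]
    - [0, 0, 0]
    - [0, 0, 0]
    - [0, 0, 0]

```text
clock: 5.8
position: [0.5762, -0.12, 0.1004]
ee_rot: [-1.901, -2.496, 0.004]
force: [-0.9, -0.4, -0.1]
width: 0.543
gripper_force: 0.0
```

```bash
python3 - <<'E'
from h import *
np.set_printoptions(precision=4,suppress=True)
p=arm.get_image('wrist'); save(p,'w2.png')
for k,z in {'pull_tab':.06,'shelf_edge':.12,'rack':0,'cap_top':.099}.items():
    for r in arm.place_of(k,p)[:1]: print(k,round(r['conf'],2),np.array(r['centre'])*[640,400],watz(p,r['centre'],z))
plan([.578,-.12,.04],.27+np.pi/2)
import pickle; pickle.dump({k:p[k] for k in('mtx','T')},open('w2.pkl','wb'))
E
```

```text
pull_tab 0.95 [318.08 221.8 ] [ 0.5788 -0.117   0.06  ]
shelf_edge 0.94 [314.624  79.28 ] [ 0.5526 -0.0304  0.12  ]
rack 0.55 [312.384 125.4  ] [ 0.5581 -0.0585  0.    ]
pos [ 0.5788 -0.1204  0.104 ] xaz 1.839324605015165 delta cm (current axes) [ 0.0653 -0.0828  6.3991] (final axes) [ 0.0597 -0.0714  6.3993] turn [ 0.0018  0.0009 -0.0015] F [0.6712 0.7424 0.2077] [-0.0128 -0.1212  0.0442] w 4.976830715912102 0.0 t 6.05 j [ 0.4607  0.5599 -0.4984  1.7658  0.3311  0.8979  0.0866]
```

View pics/w2.png

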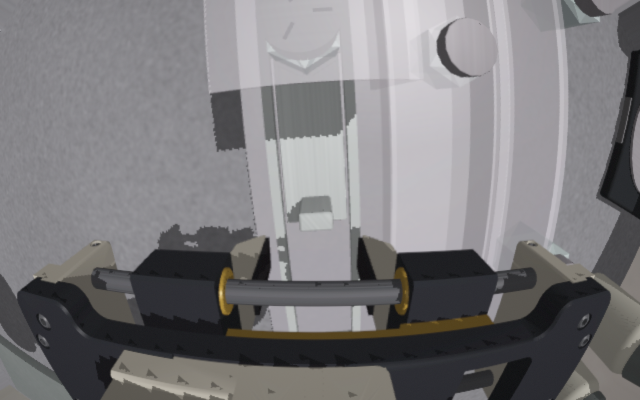

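```bash
python3 - <<'E'
from h import *
import pickle
p=pickle.load(open('w2.pkl','rb'))
for n,pts in {'Lrail':[(275,70),(281,160),(287,240),(297,328)],'Rrail':[(343,70),(347,160),(352,240),(354,328)],'step':[(388,130),(393,200),(397,240)]}.items():
    z=.04 if n=='step' else .018
    w=np.array([watz(p,(u/640,v/400),z)[:2] for u,v in pts]); print(n,w.round(4).tolist(), np.arctan2(-(w[-1]-w[0])[0],(w[-1]-w[0])[1]) % np.pi, [np.polyfit(w[:,1],w[:,0],1)])
print(p['mtx'])
E
```

```text
Lrail [[0.5188, -0.0227], [0.5412, -0.0903], [0.5624, -0.1563], [0.5946, -0.2505]] 0.3211889357812825 [array([-0.33203663,  0.51110152])]
Rrail [[0.569, -0.0091], [0.5916, -0.0764], [0.6163, -0.1415], [0.6503, -0.2357]] 0.34449823040490335 [array([-0.36079027,  0.56507536])]
step [[0.6107, -0.0438], [0.6312, -0.0927], [0.6462, -0.1233]] 0.4199743520887007 [array([-0.44408123,  0.59088559])]
[[309.70691629   0.         313.47366295]
 [  0.         309.70691629 199.09256038]
 [  0.           0.           1.        ]]
```

```bash
python3 - <<'E'
from h import *
p=arm.get_image('top'); q=arm.get_image('scene')
print(np.array(p['T']).round(3))
for a,b,z in [((115,302),(405,222),0.0),((60,165),(405,65),.08),((40,108),(385,5),.08),((245,203),(405,152),.018)]:
    A,B=[atz(p,((c/3+260)/640,(r/3+110)/400),z) for c,r in (a,b)]; d=B-A; print(A,B,np.arctan2(d[0],-d[1]))
s=390/160
for a,b,z in [((432-405,316),(556-405,190),.018),((490-405,350),(560-405,265),.018),((500-405,355),(700-405,140),.04),((765-405,185),(620-405,390),0.08)]:
    A,B=[atz(q,((c/s+240)/640,(r/s+140)/400),z) for c,r in (a,b)]; d=A-B; print(A,B,np.arctan2(d[0],-d[1]))
E
```

```text
[[ 0.023 -0.989  0.147  0.316]
 [-1.    -0.022  0.011 -0.023]
 [-0.007 -0.147 -0.989  1.462]
 [ 0.     0.     0.     1.   ]]
[0.47156312 0.09139268 0.        ] [ 0.57016863 -0.23495339  0.        ] 0.2934282416356804
[0.61068985 0.14962169 0.08      ] [ 0.73032622 -0.22327035  0.08      ] 0.3104591100578045
[0.67359102 0.17392361 0.08      ] [ 0.798084   -0.20125225  0.08      ] 0.3203930428128655
[ 0.58478782 -0.05258662  0.018     ] [ 0.64731832 -0.23230456  0.018     ] 0.3348356940423849
[ 0.58980083 -0.2812941   0.018     ] [ 0.52654843 -0.06015624  0.018     ] 0.2785929122620424
[ 0.66577351 -0.24824738  0.018     ] [ 0.61982702 -0.11805392  0.018     ] 0.33926434636740654
[ 0.68665692 -0.24654296  0.04      ] [0.5814326  0.13089644 0.04      ] 0.27188136349753234
[0.70003256 0.13184916 0.08      ] [ 0.81069687 -0.17089368  0.08      ] -2.7911422565597626
```

carry_out:
  claw: [5, 5, 5, 5, 5, 2, 2, 2, 2, 2, 2, 2, 2]
  delta_pos:
    - [0.1, 0, 1.5]
    - [0, 0, 1.5]
    - [0, 0, 1.5]
    - [0, 0, 1.7]
    - [0, 0, 0]
    - [0, 0, 0]
    - [0, 0, 0]
    - [0, 0, 0]
    - [0, 0, 0]
    - [0, 0, 0]
    - [0, 0, 0]
    - [0, 0, 0]
    - [0, 0, 0]
  angular:
    - [0, 0, -0.05]
    - [0, 0, 0]
    - [0, 0, 0]
    - [0, 0, 0]
    - [0, 0, 0]
    - [0, 0, 0]
    - [0, 0, 0]
    - [0, 0, 0]
    - [0, 0, 0]
    - [0, 0, 0]
    - [0, 0, 0]
    - [0, 0, 0]
    - [0, 0, 0]
  force: 25

```text
clock: 7.45
position: [0.5777, -0.1195, 0.0413]
ee_rot: [1.84, 2.545, -0.001]
force: [-3.4, -1.6, 5.9]
width: 0.259
gripper_force: 25.0
```

```bash
python3 - <<'E'
from h import *
np.set_printoptions(precision=4,suppress=True)
plan([.578,-.12,.04],.32+np.pi/2)
plan([.578,-.12,.04],.32+np.pi/2)
p=arm.get_image('wrist'); save(p,'w3.png')
E
```

```text
pos [ 0.5777 -0.1195  0.0413] xaz 1.8896644084582448 delta cm (current axes) [-0.0531  0.0114  0.129 ] (final axes) [-0.0532  0.0113  0.129 ] turn [ 0.0001  0.0007 -0.0011] F [-3.4047 -1.6019  5.9022] [-0.1315  0.5491  0.1131] w 2.3753192482892365 25.00095158815384 t 7.45 j [ 0.4387  0.6389 -0.4724  1.8155  0.3963  0.7817  0.0797]
pos [ 0.5777 -0.1195  0.0413] xaz 1.8896644084582448 delta cm (current axes) [-0.0531  0.0114  0.129 ] (final axes) [-0.0532  0.0113  0.129 ] turn [ 0.0001  0.0007 -0.0011] F [-3.4047 -1.6019  5.9022] [-0.1315  0.5491  0.1131] w 2.3753192482892365 25.00095158815384 t 7.45 j [ 0.4387  0.6389 -0.4724  1.8155  0.3963  0.7817  0.0797]
```

View pics/w3.png

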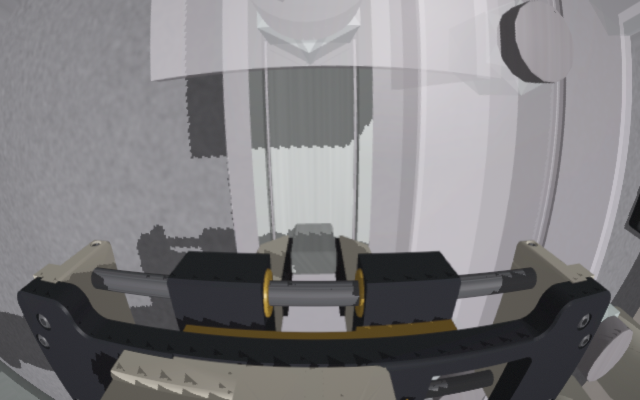

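carry_out:
  claw: [2, 2, 2, 2, 2, 2, 2, 2, 2, 2, 2, 2, 2, 2, 2]
  delta_pos:
    - [-0.4, 0, 0]
    - [-0.8, 0, 0]
    - [-0.9, 0, 0]
    - [-0.9, 0, 0]
    - [-0.9, 0, 0]
    - [-0.9, 0, 0]
    - [-0.9, 0, 0]
    - [-0.9, 0, 0]
    - [-0.9, 0, 0]
    - [-0.9, 0, 0]
    - [-0.9, 0, 0]
    - [-0.9, 0, 0]
    - [-0.9, 0, 0]
    - [-0.7, 0, 0]
    - [-0.3, 0, 0]
  angular:
    - [0, 0, 0]
    - [0, 0, 0]
    - [0, 0, 0]
    - [0, 0, 0]
    - [0, 0, 0]
    - [0, 0, 0]
    - [0, 0, 0]
    - [0, 0, 0]
    - [0, 0, 0]
    - [0, 0, 0]
    - [0, 0, 0]
    - [0, 0, 0]
    - [0, 0, 0]
    - [0, 0, 0]
    - [0, 0, 0]

```text
clock: 9.0
position: [0.618, -0.2343, 0.0413]
ee_rot: [1.839, 2.544, 0.004]
force: [6.1, 4.4, 3.6]
width: 0.258
gripper_force: 25.0
```

carry_out:
  claw: [2, 2, 2, 2]
  delta_pos:
    - [-0.2, 0, 0]
    - [-0.2, 0, 0]
    - [-0.2, 0, 0]
    - [0, 0, 0]
  angular:
    - [0, 0, 0]
    - [0, 0, 0]
    - [0, 0, 0]
    - [0, 0, 0]

```text
clock: 9.4
position: [0.6191, -0.2375, 0.0413]
ee_rot: [1.838, 2.547, 0.006]
force: [2.2, 8.5, 7.0]
width: 0.257
gripper_force: 25.0
```

carry_out:
  claw: [2, 2, 2, 2]
  delta_pos:
    - [-0.2, 0, 0]
    - [-0.2, 0, 0]
    - [0, 0, 0]
    - [0, 0, 0]
  angular:
    - [0, 0, 0]
    - [0, 0, 0]
    - [0, 0, 0]
    - [0, 0, 0]

```text
clock: 9.8
position: [0.6192, -0.2376, 0.0412]
ee_rot: [-1.833, -2.546, -0.008]
force: [-4.3, 16.9, 11.6]
width: 0.257
gripper_force: 25.0
```

carry_out:
  claw: [2, 5, 5, 5, 5, 5, 6, 6, 6, 6, 6, 6, 6, 6, 6, 6]
  delta_pos:
    - [0.4, 0, 0]
    - [0, 0, 0]
    - [0, 0, 0]
    - [0, 0, 0]
    - [0, 0, 0]
    - [0, 0, -1]
    - [0, 0, -2]
    - [0, 0, -3]
    - [0, 0, -3]
    - [0, 0, -3]
    - [1, 0, 0]
    - [1, 0, 0]
    - [1, 0, 0]
    - [1, 0, 0]
    - [1, 0, 0]
    - [0, 0, 0]
  angular:
    - [0, 0, 0]
    - [0, 0, 0]
    - [0, 0, 0]
    - [0, 0, 0]
    - [0, 0, 0]
    - [0, 0, 0]
    - [0, 0, 0]
    - [0, 0, 0]
    - [0, 0, 0]
    - [0, 0, 0]
    - [0, 0, -0.01]
    - [0, 0, 0]
    - [0, 0, 0]
    - [0, 0, 0]
    - [0, 0, 0]
    - [0, 0, 0]

```text
clock: 11.4
position: [0.601, -0.1902, 0.1604]
ee_rot: [-1.824, -2.556, -0.0]
force: [0.7, -0.4, 1.2]
width: 0.654
gripper_force: 0.0
```

```bash
python3 - <<'E'
from h import *
np.set_printoptions(precision=4,suppress=True)
for n in ['wrist','top','scene']:
    p=arm.get_image(n); f=watz if n=='wrist' else atz
    if n=='wrist': save(p,'w4.png')
    for k,z in {'pull_tab':.06,'cap_top':.099,'cap':.069,'jar':.018,'shelf_edge':.12}.items():
        for r in arm.place_of(k,p)[:1]: print(n,k,round(r['conf'],2),np.array(r['centre'])*[640,400],f(p,r['centre'],z))
plan([.576,-.115,.1],.335+np.pi/2)
E
```

```text
wrist pull_tab 0.63 [315.392 247.52 ] [ 0.6181 -0.2345  0.06  ]
wrist cap_top 0.6 [313.92 103.08] [ 0.5747 -0.112   0.099 ]
wrist cap 0.71 [312.704 103.48 ] [ 0.5738 -0.1125  0.069 ]
top cap_top 0.62 [361.024 174.2  ] [ 0.5823 -0.1124  0.099 ]
top cap 0.45 [360.  178.4] [ 0.5742 -0.1112  0.069 ]
top jar 0.64 [366.016 182.6  ] [ 0.5697 -0.1349  0.018 ]
top shelf_edge 0.92 [332.992 181.8  ] [ 0.5521 -0.0236  0.12  ]
scene pull_tab 0.85 [268.992 260.2  ] [ 0.6137 -0.2321  0.06  ]
scene shelf_edge 0.91 [312.128 198.   ] [ 0.5411 -0.0329  0.12  ]
pos [ 0.6015 -0.1925  0.1608] xaz 1.8998003322367905 delta cm (current axes) [8.1572 0.0869 6.0752] (final axes) [8.1561 0.136  6.0757] turn [ 0.      0.0001 -0.006 ] F [ 0.1914  0.0956 -0.0636] [-0.0637 -0.1751  0.0114] w 5.954451451540939 0.0 t 12.3 j [ 0.5733  0.5625 -0.5286  1.6021  0.313   1.0624  0.2871]
```

View pics/w4.png

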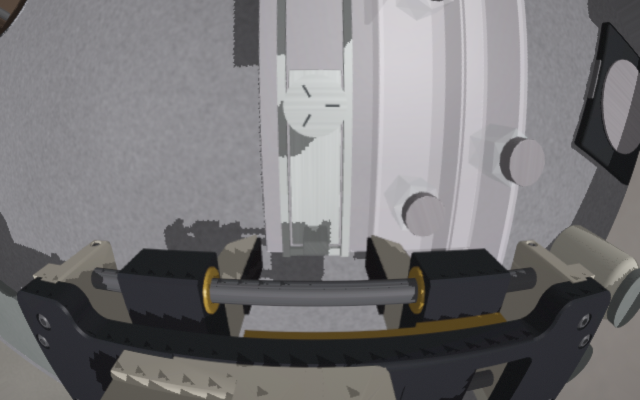

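carry_out:
  claw: [6, 6, 6, 6, 6, 6, 6, 6, 6]
  delta_pos:
    - [2, 0.1, 0]
    - [2, 0, 0]
    - [2, 0, 0]
    - [2, 0, 0]
    - [0.4, 0, 0]
    - [0, 0, 1.5]
    - [0, 0, 1.5]
    - [0, 0, 1.5]
    - [0, 0, 0]
  angular:
    - [0, 0, 0]
    - [0, 0, 0]
    - [0, 0, 0]
    - [0, 0, 0]
    - [0, 0, 0]
    - [0, 0, 0.1]
    - [0, 0, 0.1]
    - [0, 0, 0.1]
    - [0, 0, 0]

```text
clock: 13.2
position: [0.574, -0.1125, 0.1141]
ee_rot: [-2.189, -2.251, 0.003]
force: [-0.4, -0.6, -0.7]
width: 0.653
gripper_force: 0.0
```

```bash
python3 - <<'E'
from h import *
np.set_printoptions(precision=4,suppress=True)
for n in ['wrist','scene']:
    p=arm.get_image(n); f=watz if n=='wrist' else atz
    save(p,n+'5.png')
    for k,z in {'pull_tab':.06,'cap_top':.099,'cap':.069}.items():
        for r in arm.place_of(k,p)[:1]: print(n,k,round(r['conf'],2),np.array(r['centre'])*[640,400],f(p,r['centre'],z))
plan([.5755,-.113,.075],.035+np.pi/2)
E
```

```text
wrist pull_tab 0.89 [356.992 341.2  ] [ 0.6176 -0.235   0.06  ]
wrist cap_top 0.64 [313.92 243.68] [ 0.5746 -0.1149  0.099 ]
wrist cap 0.8 [314.496 226.8  ] [ 0.5749 -0.116   0.069 ]
scene pull_tab 0.59 [268.032 264.12 ] [ 0.6226 -0.2408  0.06  ]
scene cap_top 0.53 [294.528 223.8  ] [ 0.5749 -0.1185  0.099 ]
scene cap 0.59 [295.104 226.6  ] [ 0.5679 -0.1125  0.069 ]
pos [ 0.5757 -0.1128  0.1163] xaz 1.6003016135771186 delta cm (current axes) [-0.0193 -0.0203  4.1314] (final axes) [-0.02   -0.0164  4.1314] turn [ 0.001   0.0002 -0.0055] F [-0.7413 -0.2031 -0.0159] [ 0.0165 -0.0974  0.014 ] w 5.992150832477707 0.0 t 13.6 j [ 0.4266  0.5313 -0.462   1.7676  0.2904  0.9095 -0.1307]
```

View pics/wrist5.png

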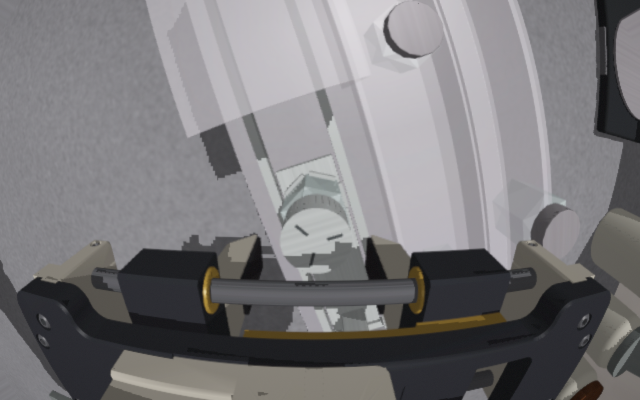

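carry_out:
  claw: [6, 6, 6, 6, 6, 4, 4, 4, 4, 4, 4, 4, 4]
  delta_pos:
    - [-0.1, 0, 1]
    - [0, 0, 1]
    - [0, 0, 1]
    - [0, 0, 1]
    - [0, 0, 0]
    - [0, 0, 0]
    - [0, 0, 0]
    - [0, 0, 0]
    - [0, 0, 0]
    - [0, 0, 0]
    - [0, 0, 0]
    - [0, 0, 0]
    - [0, 0, 0]
  angular:
    - [0, 0, 0]
    - [0, 0, 0]
    - [0, 0, 0]
    - [0, 0, 0]
    - [0, 0, 0]
    - [0, 0, 0]
    - [0, 0, 0]
    - [0, 0, 0]
    - [0, 0, 0]
    - [0, 0, 0]
    - [0, 0, 0]
    - [0, 0, 0]
    - [0, 0, 0]
  force: 45

```text
clock: 14.9
position: [0.5756, -0.1137, 0.076]
ee_rot: [2.189, 2.253, 0.0]
force: [-0.7, 0.2, 3.9]
width: 0.48
gripper_force: 45.0
```

```bash
python3 - <<'E'
from h import *
np.set_printoptions(precision=4,suppress=True)
plan([.5755,-.113,.075],.035+np.pi/2)
p=arm.get_image('wrist'); save(p,'w6.png')
E
```

```text
pos [ 0.5756 -0.1137  0.076 ] xaz 1.5997694724355165 delta cm (current axes) [ 0.0679 -0.0076  0.1037] (final axes) [ 0.068  -0.0071  0.1037] turn [ 0.0006  0.0002 -0.006 ] F [-0.6512  0.1772  3.9388] [-0.0203 -0.0523 -0.0563] w 4.40295959298663 45.00095012714155 t 14.9 j [ 0.4118  0.5799 -0.4415  1.8021  0.3228  0.8308 -0.1574]
```

View pics/w6.png

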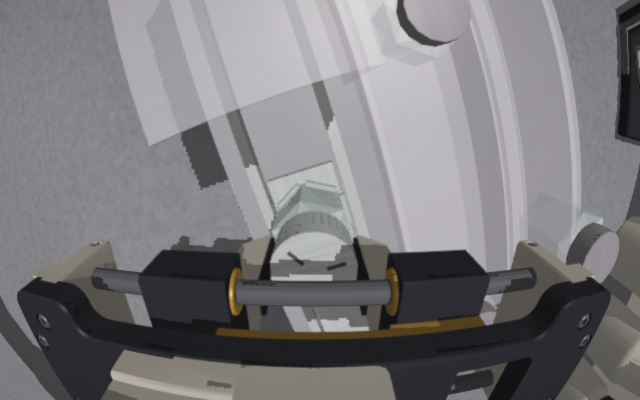

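carry_out:
  claw: [4, 4, 4, 4, 4, 4]
  delta_pos:
    - [0, 0, 0.2]
    - [0, 0, 0.2]
    - [0, 0, 0.2]
    - [0, 0, 0.2]
    - [0, 0, 0]
    - [0, 0, 0]
  angular:
    - [0, 0, 0]
    - [0, 0, 0]
    - [0, 0, 0]
    - [0, 0, 0]
    - [0, 0, 0]
    - [0, 0, 0]
  force: 55

```text
clock: 15.55
position: [0.5757, -0.1137, 0.0699]
ee_rot: [2.188, 2.252, 0.0]
force: [-8.4, 1.3, 26.4]
width: 0.474
gripper_force: 55.0
```

carry_out:
  claw: [4, 4, 4, 4, 4, 4, 4, 4, 4, 4, 4, 4]
  delta_pos:
    - [0, 0, -0.1]
    - [0, 0, 0]
    - [0, 0, 0]
    - [0, 0, 0]
    - [0, 0, 0]
    - [0, 0, 0]
    - [0, 0, 0]
    - [0, 0, 0]
    - [0, 0, 0]
    - [0, 0, 0]
    - [0, 0, 0]
    - [0, 0, 0]
  angular:
    - [0, 0, 0]
    - [0, 0, -0.1]
    - [0, 0, -0.1]
    - [0, 0, -0.1]
    - [0, 0, -0.1]
    - [0, 0, -0.1]
    - [0, 0, -0.1]
    - [0, 0, -0.1]
    - [0, 0, -0.1]
    - [0, 0, -0.1]
    - [0, 0, -0.1]
    - [0, 0, 0]

```text
clock: 16.75
position: [0.5767, -0.1132, 0.07]
ee_rot: [0.834, 3.026, 0.002]
force: [-0.7, 0.5, 12.8]
width: 0.475
gripper_force: 55.0
```

```bash
python3 - <<'E'
from h import *
np.set_printoptions(precision=4,suppress=True)
plan([.5755,-.113,.075],.335+np.pi/2)
p=arm.get_image('wrist'); save(p,'w7.png')
E
```

```text
pos [ 0.5767 -0.1132  0.07  ] xaz 2.6034643461334 delta cm (current axes) [ 0.1158 -0.0402 -0.5008] (final axes) [ 0.0632 -0.1066 -0.5005] turn [0.0025 0.0016 0.6977] F [-0.6544  0.4528 12.7807] [ 0.2122 -0.0207  0.0229] w 4.3564064008062 55.00252157798968 t 16.75 j [ 0.5744  0.6508 -0.6942  1.7918  0.5227  0.8881  0.6747]
```

View pics/w7.png

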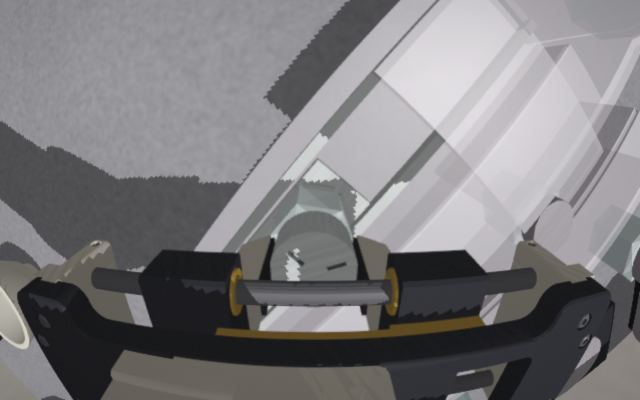

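carry_out:
  claw: [4, 4, 4, 4, 4, 4]
  delta_pos:
    - [0, 0, 0]
    - [0, 0, 0]
    - [0, 0, -0.4]
    - [0, 0, -0.4]
    - [0, 0, -0.4]
    - [0, 0, 0]
  angular:
    - [0, 0, -0.04]
    - [0, 0, 0]
    - [0, 0, 0]
    - [0, 0, 0]
    - [0, 0, 0]
    - [0, 0, 0]

```text
clock: 17.4
position: [0.5751, -0.1139, 0.0808]
ee_rot: [-0.78, -3.043, 0.0]
force: [0.4, 0.2, -0.2]
width: 0.476
gripper_force: 55.0
```

carry_out:
  claw: [4, 4, 4, 4, 4, 4, 4, 4, 4, 4, 4, 4, 4]
  delta_pos:
    - [0, 0, -0.5]
    - [0, 0, -0.5]
    - [0, 0, -0.5]
    - [0, 0, -0.5]
    - [0, 0, -0.5]
    - [0, 0, -0.5]
    - [0, 0, -0.6]
    - [0, 0, -0.6]
    - [0, 0, -0.6]
    - [0, 0, -0.6]
    - [0, 0, -0.5]
    - [0, 0, 0]
    - [0, 0, 0]
  angular:
    - [0, 0, 0]
    - [0, 0, 0]
    - [0, 0, 0]
    - [0, 0, 0]
    - [0, 0, 0]
    - [0, 0, 0]
    - [0, 0, 0]
    - [0, 0, 0]
    - [0, 0, 0]
    - [0, 0, 0]
    - [0, 0, 0]
    - [0, 0, 0]
    - [0, 0, 0]

```text
clock: 18.7
position: [0.5753, -0.1137, 0.1397]
ee_rot: [0.78, 3.043, -0.0]
force: [-0.3, 0.2, 0.8]
width: 0.477
gripper_force: 55.0
```

```bash
python3 - <<'E'
from h import *
np.set_printoptions(precision=4,suppress=True)
plan([.5755,-.113,.141],.335+np.pi/2)
p=arm.get_image('wrist'); q=arm.get_image('scene')
for k in ('cap','jar','pull_tab'):
    for r in arm.place_of(k,q)[:1]: print(k,r['conf'],np.array(r['centre'])*[640,400],proj(q,[.575,-.114,{'cap':.133,'jar':.018,'pull_tab':.06}[k]]))
a=q['frame'][160:300,220:360,::-1]; a=cv2.resize(a,(400,400),interpolation=2)
cv2.imwrite('pics/f.png',np.hstack([p['frame'][:,120:520,::-1],a]))
E
```

```text
pos [ 0.5753 -0.1137  0.1397] xaz 2.6396471633322918 delta cm (current axes) [ 0.0203  0.0742 -0.1267] (final axes) [ 0.0648  0.0415 -0.1267] turn [-0.0001  0.0002  0.7339] F [-0.2959  0.1924  0.7528] [ 0.0486 -0.2167  0.0262] w 4.377972084620303 54.99979172134772 t 18.7 j [ 0.6176  0.5749 -0.7541  1.7284  0.4522  1.0202  0.77  ]
cap 0.47 [293.696 219.48 ] [295.6286 216.5832]
jar 0.64 [300.032 236.6  ] [296.3309 237.3892]
pull_tab 0.73 [269.184 262.32 ] [296.0863 230.1446]
```

View pics/f.png

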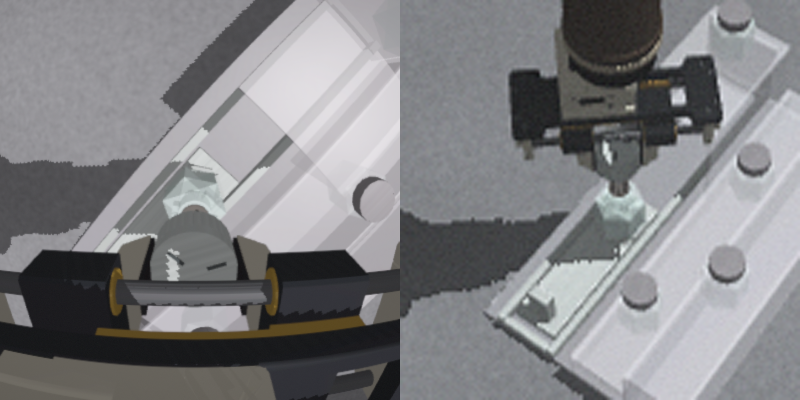

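The cap is in the gripper, level above the open jar. The sledge is at its end stop and the jars in view are undisturbed.

```bash
python3 -c "
from cell import arm
print(arm.sign_off())"
```

```text
the job is handed in; nothing more can be done
None
```

I handed the job in at about 19 s of the 50 s: the sledge is against its end stop, and the cap was pressed, turned about 60° anticlockwise until free (just short of the hard stop at 64°) and is held level about 5 cm above the jar's mouth; I touched none of the bystanders, but didn't check the mortar, pestle and funnel at the end.

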